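# Uncap a microscope eyepiece and hold it to the slanted light panel

## Task

Of the three microscope eyepieces standing in the holder, one wears a dust cap: take that cap off and set it down flat, rim down, in the round pocket of the metal tray. Then draw that eyepiece up out of the holder, tip it over and finish while holding it raised in front of the slanted light panel for inspection: lower lens end towards the lit face and square to it, over the middle of the face and about 5 cm clear of it. Do not touch the panel with the eyepiece, leave everything else where it stands, and do not put the eyepiece down or let go at the end.

Things in the scene. Friction and masses are not known exactly. Their poses are not given: they have to be found in the camera images.
- eyepiece: The eyepiece under the dust cap, loose, 75 to 145 g, round, 72 mm long, in any of the holder's holes. Lower 30 mm: steel barrel, 23 mm diameter, down in the hole. Upper 42 mm: black head, 34 mm diameter, shoulder resting on the holder's top. Rises 30 mm to come free. Origin: centre of the lower end (lower lens), 10 mm above the surface at the start; z along its axis to the head, up at first.
- eyepiece_top (a point): Centre of the top end of that eyepiece, 72 mm from its origin along its z.
- cap: Grey plastic dust cap, loose, 25 g, 43 mm diameter, 20 mm high: closed top 8 mm thick, skirt wall 3 mm, cavity 37 mm wide, 12 mm deep. Sits loosely over the top 12 mm of the eyepiece's head (1.5 mm play all round), rim 70 mm above the surface; lifts straight off. Origin: centre of the rim plane (underside); z from rim to closed top, up at the start and when it lies rim down.
- holder: Fixed grey plastic block 66 x 222 x 40 mm with three 26 mm holes, 32 mm deep, in a row along its y, at -74, 0 and 74 mm. Origin: centre of its underside on the work surface; z up. Neighbouring eyepieces stand along its y, so fingers are best closed along its x.
- tray: Fixed aluminium plate 120 x 120 x 14 mm with one round pocket in its middle. Origin: centre of its underside; z up. Holder and tray may change sides.
- pocket (a point): Centre of the floor of the tray's round pocket: 50 mm diameter, 6 mm deep, its floor 8 mm above the work surface. The cap lies in it with 3.5 mm play all round and stands 14 mm out of it.
- panel: Fixed grey foot (130 x 150 mm) and post of the light panel; origin on the work surface, z up, its face looks to its -x, towards the robot.
- panel_face: The lit plate of the light panel, 130 x 170 mm (along its x and y), 20 mm thick, fixed on the foot. Origin: middle of the lit face, 100 mm above the work surface. Its z points straight out of the lit face, 45 degrees up and towards the robot's side. Its y is level; its x rises along the slope away from the robot.
- bare_eyepiece_short: Loose microscope eyepiece with no cap, standing in another hole of the holder; bystander. Head 34 mm diameter, 28 mm high. Barrel 23 mm diameter, 30 mm long. Origin: centre of the lower end of the barrel; z runs up its axis.
- bare_eyepiece_wide: Loose microscope eyepiece with no cap, standing in another hole of the holder; bystander. Head 40 mm diameter, 34 mm high. Barrel 23 mm diameter, 30 mm long. Origin: centre of the lower end of the barrel; z runs up its axis.
- dish: Small loose glass dish, 64 mm diameter, 16 mm high; origin under its centre; bystander.
- dropper_bottle: Loose amber bottle, 36 mm diameter, 85 mm high; origin under its centre; bystander.
- jar: Loose glass jar with steel lid, 60 mm diameter, 75 mm high; origin under its centre; bystander.
- slide_box: Loose blue box 60 x 80 x 32 mm; origin under its centre; bystander.
- marker: Loose white pen, 13 mm thick, 120 mm long along its x, lying; bystander.
Mind the look-alikes: they are no part of the job. What is shaped like the cap but purple or turquoise is not meant.

How it is judged:
By the outcome, as a careful person would: the job done as asked, in the order asked, and still so for the second after the job is handed in, while the arm keeps its last pose, push and grip.
It also fails if it takes over 51 s, if anything falls off the work surface, if the arm or the gripper's body presses on something with over 40 N, if the wrist force passes 120 N, or if a joint passes its speed limit or range.

## Robot

A 6-joint arm with a two-finger parallel gripper is mounted at the origin on the work surface. World frame = base frame: x ahead of the robot, y to its left, z up, the work surface at z = 0. Lengths are in m, angles in degrees, forces in N, time in s.
With the tool pointing down it reaches from about 0.4 to 0.825 m from the base axis. Payload 7 kg.
Tool frame: the origin (TCP) lies midway between the tips of the shut fingers; the grasp point (between the pads) lies 19 mm behind it; z points along the fingers, y is the direction in which the jaws open and shut (so a half turn about z gives the same grasp; the last joint's range is limited). The gripper opens to 88 mm and grips with 3 to 60 N. Pads are 19 mm wide; open, the fingers measure 130 mm over their backs; the gripper's body (78 mm by 193 mm) begins 47 mm behind the grasp point.
Start: joints at [16.507, 20.546, 0.682, 0, -70.136, -16.507], TCP at [0.675, -0, 0.203] pointing down, gripper open.
Joint ranges: [-176.03, 176.03], [-82.01, 121.73], [-58.28, 71.71], [-173.87, 95.51], [-174.79, -0.11], [-173.66, 173.66]. Speed limits (degrees/s): [136.94, 136.94, 172.46, 180, 180, 180].

## Interface

Orientations are given as a 3x3 rotation matrix whose columns are the frame's x, y, z axes.
In Python, from rig import robot gives the robot as it stands. Calls block until the motion is done:
- robot.goto(position, orientation): joint-space move of the TCP to a pose.
- robot.servo_line(position, ori=None, speed=0.15): straight line of the TCP; ori=None keeps the orientation; speed is the mean speed in m/s.
- robot.movej(angles): joint-space move.
- robot.move_gripper(opening): opening from 0.0 (shut) to 1.0 (fully open); the grip force is fixed at half the most; returns when the fingers have stopped.
- robot.dwell(seconds).
- robot.ik(position, orientation): joint angles nearest the present ones, or None.
- robot.grab_frame(name): name is "scene" or "side" or "wrist"; returns (picture, depth): 400x640x3 uint8, red, green, blue; 400x640 float32, m along the optical axis (not along the pixel's ray), 0 where there is no reading.
- robot.camera_info(name): a dict with "vfov" (degrees; the focal length in pixels is half the picture's height over the tangent of half this angle, whatever the lens; pixels are square), "cx", "cy" (the principal point, pixels), "view" (4x4, takes a point from world to camera coordinates); the wrist camera has in their place "T_tool_cam" (4x4, takes a point from camera to tool coordinates, whose origin is the TCP and whose axes are the flange's). Camera axes: x right, y down, z forward; pixel columns grow to the right and rows downward; lengths in m; the calibration is good to about 2 mm. A picture is of the moment at which its call begins: read the wrist's pose just before it. camera_info takes no time and is no camera call.
A pose or a line that the arm cannot do raises robot.Unreachable and nothing moves.
- robot.job_done(): hands the job in, once; it reports no verdict.
Readings, each from a call of its own:
- robot.read_t(): time.
- robot.read_qpos(): joint angles.
- robot.read_qvel(): joint speeds.
- robot.read_effort(): joint torques, N m.
- robot.read_position(): TCP position.
- robot.read_tcp_rot(): TCP orientation.
- robot.read_force(): force on the tool from outside, world axes, zero at the start.
- robot.read_ft_torque(): the same for the moment, N m.
- robot.read_grip_width(): opening from 0.0 (shut) to 1.0 (fully open).
Only numpy, scipy, OpenCV 4.12 (cv2) and the standard library are available. Lean on these libraries where they do the work, as an engineer would, in place of code of your own. Each camera call takes 0.05 s, during which the arm holds its last target. There are 200 camera calls.

## Working session

There is one attempt and no reset: what is moved stays moved. The work goes in short steps, each a Python script; the robot and the scene stay as the last script left them, time stands still between calls to the robot, and variables do not carry over. Pictures are saved under pics/ and viewed, about 8 in all and at most 12, crops included, and the job is handed in when it is done.

```bash
ls; mkdir -p pics; cat > h.py <<'E'
import numpy as np, cv2
from rig import robot
def K(n):
    c=robot.camera_info(n); f=200/np.tan(np.radians(c['vfov']/2)); return f,c['cx'],c['cy'],c
def save(n,fn):
    im,d=robot.grab_frame(n); cv2.imwrite('pics/'+fn,im[:,:,::-1]); np.savez('pics/'+fn+'.npz',im=im,d=d); return im,d
def Tcw(n,T_tool=None):
    f,cx,cy,c=K(n)
    if n=='wrist': return T_tool@np.array(c['T_tool_cam'])
    return np.linalg.inv(np.array(c['view']))
def tool():
    T=np.eye(4);T[:3,:3]=robot.read_tcp_rot();T[:3,3]=robot.read_position();return T
def cloud(n,d,T):
    f,cx,cy,_=K(n); v,u=np.mgrid[:400,:640]
    P=np.stack([(u-cx)/f*d,(v-cy)/f*d,d],-1)@T[:3,:3].T+T[:3,3]
    P[d<=0]=np.nan; return P
def ray(n,u,v,z,T):
    f,cx,cy,_=K(n); r=T[:3,:3]@np.array([(u-cx)/f,(v-cy)/f,1]); return T[:3,3]+r*(z-T[2,3])/r[2]
E
python3 - <<'E'
from h import *
for n in('scene','side'):
    save(n,n+'0.png'); print(n,K(n)[:3],Tcw(n).round(3).tolist())
print(robot.camera_info('wrist'))
E
```

```text
pics
scene (np.float64(502.7959487535022), 321.4999253812948, 191.5394121309774) [[-0.78, 0.526, -0.34, 1.021], [0.626, 0.647, -0.436, 0.596], [-0.009, -0.552, -0.834, 1.21], [0.0, 0.0, 0.0, 1.0]]
side (np.float64(419.30036584900336), 318.3092676383758, 189.43343990975634) [[0.997, -0.06, 0.048, 0.5], [-0.076, -0.691, 0.719, -0.679], [-0.01, -0.721, -0.693, 0.763], [0.0, 0.0, 0.0, 1.0]]
{'vfov': 68.19076626384732, 'cx': 315.652641177782, 'cy': 199.91970185280823, 'T_tool_cam': array([[-6.60325739e-04, -9.68468606e-01, -2.49134749e-01,
         6.75352414e-02],
       [ 9.99998382e-01, -1.05644682e-03,  1.45628386e-03,
        -1.01582486e-04],
       [-1.67356281e-03, -2.49133384e-01,  9.68467736e-01,
        -1.81835900e-01],
       [ 0.00000000e+00,  0.00000000e+00,  0.00000000e+00,
         1.00000000e+00]])}
```

View pics/scene0.png

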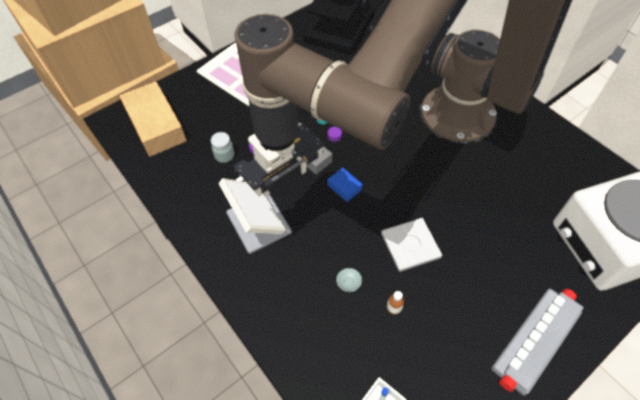

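View pics/side0.png

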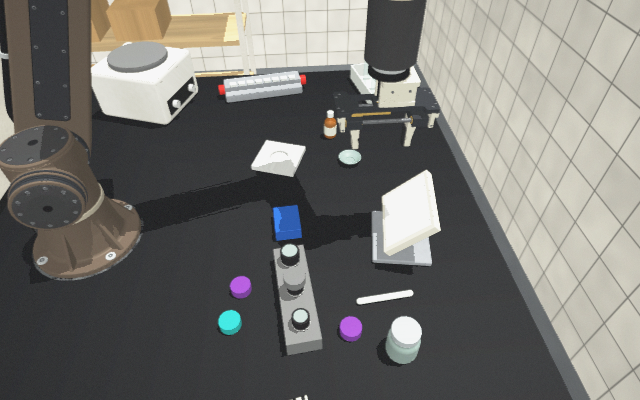

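The side view shows the holder at about (297,300), with the grey-capped eyepiece in its middle hole at (292,277). The tray is at (278,157) and the panel face at (412,215). The lookalike caps are purple and turquoise. Next I'll measure these from depth.

```bash
cat > m.py <<'E'
from h import *
Z=np.load('pics/side0.png.npz'); im,d=Z['im'],Z['d']; T=Tcw('side'); P=cloud('side',d,T)
def reg(u0,u1,v0,v1,z0,z1):
    m=np.zeros((400,640),bool); m[v0:v1,u0:u1]=1
    return m&(P[...,2]>z0)&(P[...,2]<z1)
def rect(n,m):
    q=P[m]; r=cv2.minAreaRect(q[:,:2].astype(np.float32)); print(n,m.sum(),'z',np.median(q[:,2]).round(4),r)
print('table z',np.nanmedian(P[200:240,180:240,2]))
rect('holder',reg(265,330,240,360,.03,.046))
rect('tray',reg(240,315,130,180,.010,.02))
for n,b in(('near',(285,315,300,335)),('mid',(275,310,258,300)),('far',(275,305,238,270))):
    m=reg(*b,.055,.12); q=P[m]; top=np.percentile(q[:,2],95); t=q[q[:,2]>top-.005]
    print(n,m.sum(),'top',top.round(4),'c',cv2.minEnclosingCircle(t[:,:2].astype(np.float32)),t.mean(0).round(4))
# panel plate
m=reg(375,445,165,262,.03,.2); q=P[m]
f=q
for _ in range(5):
    c=np.median(f,0) if _==0 else f.mean(0); n=np.linalg.svd(f-f.mean(0),full_matrices=False)[2][2]; n*=np.sign(n[2]); f=q[np.abs((q-f.mean(0))@n)<(.006 if _<3 else .003)]
yy=np.cross([0,0,1],n); yy/=np.linalg.norm(yy); yy=-yy if yy[1]<0 else yy; xx=np.cross(yy,n)
w=np.stack([f@xx,f@yy],1); lo,hi=np.percentile(w,.3,0),np.percentile(w,99.7,0)
mid=(lo+hi)/2; print('panel n',n,len(f),len(q),'ext',hi-lo,'mid',mid[0]*xx+mid[1]*yy+n*(f@n).mean(),'y',yy)
r=cv2.minAreaRect(w.astype(np.float32)); print(r, r[0][0]*xx+r[0][1]*yy+n*(f@n).mean())
E
python3 m.py
```

```text
table z -0.0008313062697778428
holder 2111 z 0.0394 ((0.4828048646450043, -0.21235674619674683), (0.06592269241809845, 0.22674044966697693), 6.043265342712402)
tray 1038 z 0.0131 ((0.45163488388061523, 0.24531470239162445), (0.12631718814373016, 0.1214044913649559), 70.17025756835938)
near 293 top 0.0694 c ((0.49053072929382324, -0.2858586311340332), 0.017532357946038246) [ 0.4908 -0.287   0.0675]
mid 556 top 0.0909 c ((0.4828783869743347, -0.21254123747348785), 0.021896058693528175) [ 0.4827 -0.2136  0.0893]
far 369 top 0.0895 c ((0.48430755734443665, -0.1971876621246338), 0.014596568420529366) [ 0.4838 -0.1961  0.0895]
panel n [-0.69733729  0.11108613  0.70808232] 2913 3448 ext [0.12816996 0.16808644] mid [ 0.730488   -0.0694297   0.10008096] y [ 0.15731685  0.98754818 -0.        ]
((0.588936984539032, 0.046850647777318954), (0.13014492392539978, 0.1707909107208252), 0.040754809975624084) [ 0.73037599 -0.06890783  0.09988878]
```

The measurements match the given sizes: cap top at 0.090, holder yaw 6°, panel face centre z at 0.100 and normal at 45°. I'll check IK for all the poses, refine the pocket position, and hover over the cap for a close look.

```bash
cat >> h.py <<'E'
def down(deg): # jaw axis at angle deg in world xy, tool z down
    a=np.radians(deg); y=np.array([np.cos(a),np.sin(a),0]); z=np.array([0,0,-1.]); return np.stack([np.cross(y,z),y,z],1)
n_p=np.array([-.6985,.1113,.7071]); n_p/=np.linalg.norm(n_p); y_p=np.array([.1573,.9875,0]); F=np.array([.7304,-.0692,.1000])
def tilt(deg):
    x_p=np.cross(y_p,n_p); a=np.radians(deg); y=np.cos(a)*x_p+np.sin(a)*y_p; z=-n_p; y-=y@z*z; y/=np.linalg.norm(y); return np.stack([np.cross(y,z),y,z],1)
def wcloud(fn):
    T=tool(); im,d=save('wrist',fn); Tc=Tcw('wrist',T); return im,cloud('wrist',d,Tc)
E
python3 - <<'E'
from h import *
print(robot.read_t(),robot.read_tcp_rot().round(2).tolist())
Z=np.load('pics/side0.png.npz'); P=cloud('side',Z['d'],Tcw('side'))
q=P[140:175,245:310].reshape(-1,3)
for zz in((.005,.0105),):
    w=q[(q[:,2]>zz[0])&(q[:,2]<zz[1])&(np.hypot(q[:,0]-.4516,q[:,1]-.2453)<.035)]; print('pocket',len(w),w.mean(0),cv2.minEnclosingCircle(w[:,:2].astype(np.float32)))
for a in(6,186): print(a,robot.ik([.4829,-.2125,.078],down(a)))
for a in(70,-20,160,250,6): print('tray',a,robot.ik([.4516,.2453,.0175],down(a)))
for a in range(0,360,45): print('fin',a,robot.ik(F+n_p*.086,tilt(a)))
R=min((6,186),key=lambda a:np.abs(robot.ik([.4829,-.2125,.2],down(a))-robot.read_qpos()).max())
print('use',R); robot.goto([.4829,-.2125,.19],down(R))
im,P=wcloud('w1.png')
m=(P[...,2]>.084)&(P[...,2]<.096)&(np.hypot(P[...,0]-.483,P[...,1]+.2125)<.04)
w=P[m]; print('cap',len(w),w.mean(0),cv2.minEnclosingCircle(w[:,:2].astype(np.float32)),robot.read_t())
E
```

```text
0.1 [[-0.0, -1.0, -0.0], [-1.0, 0.0, -0.0], [0.0, 0.0, -1.0]]
pocket 141 [0.45129699 0.2497866  0.00771856] ((0.45272284746170044, 0.2460889220237732), 0.032503027468919754)
6 [  -2.43402642   13.58647781  -27.36034587    0.          -49.05317632
 -171.56597358]
186 [ -2.43402642  13.58647781 -27.36034587   0.         -49.05317632
   8.43402642]
tray 70 [  50.42359037   17.18864189  -32.64849516    0.          -40.16286295
 -160.42359037]
tray -20 [ 50.42359037  17.18864189 -32.64849516   0.         -40.16286295
 109.57640963]
tray 160 [ 50.42359037  17.18864189 -32.64849516   0.         -40.16286295
 -70.42359037]
tray 250 [ 50.42359037  17.18864189 -32.64849516   0.         -40.16286295
  19.57640963]
tray 6 [ 50.42359037  17.18864189 -32.64849516   0.         -40.16286295
 135.57640963]
fin 0 None
fin 45 None
fin 90 None
fin 135 None
fin 180 None
fin 225 None
fin 270 None
fin 315 None
use 186
cap 1446 [ 0.4822175  -0.21441419  0.08977379] ((0.4820111095905304, -0.21376866102218628), 0.02155679278075695) 1.2583
```

View pics/w1.png

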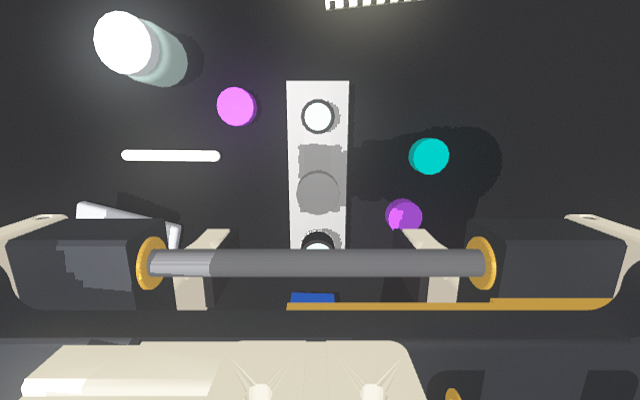

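The wrist view shows the capped eyepiece at (318,192) in the middle hole, with a bare one on either side. The final pose with the tool along the eyepiece axis has no IK solution. I'll scan grasps tilted about the jaw axis.

```bash
cat >> h.py <<'E'
from scipy.spatial.transform import Rotation as Ro
def grasp(G,e,j,th,off=.019):  # grasp point G, eyepiece axis e (up head), jaw axis j, tilt th about j
    j=j-(j@e)*e; j=j/np.linalg.norm(j); z=Ro.from_rotvec(np.radians(th)*j).apply(-e)
    R=np.stack([np.cross(j,z),j,z],1); return G+off*z,R
E
python3 - <<'E'
from h import *
x_p=np.cross(y_p,n_p); G=F+n_p*.105
H=np.array([.482,-.2138,.065]); up=np.array([0,0,1.])
for th in range(-75,76,15):
    ok=[]
    for a in range(0,360,10):
        r=np.radians(a); p,R=grasp(G,n_p,np.cos(r)*x_p+np.sin(r)*y_p,th)
        q=robot.ik(p,R)
        if q is not None: ok.append(a)
    pk=[]
    for s in(6,186):
        r=np.radians(s); p,R=grasp(H,up,np.array([np.cos(r),np.sin(r),0]),th)
        if robot.ik(p,R) is not None: pk.append(s)
    print(th,'pick',pk,'fin',ok)
for k in(.1,.2,.3): print(k,[robot.ik(F+n_p*.1+[0,0,k],tilt(a)) is not None for a in range(0,360,90)])
E
```

```text
-75 pick [186] fin [0, 10, 20, 30, 40, 80, 90, 100, 110, 120, 130, 140, 150, 160, 170, 180, 190, 200, 210, 220, 230, 240, 250, 260, 270, 280, 290, 300, 310, 320, 330, 340, 350]
-60 pick [186] fin [0, 10, 20, 30, 90, 100, 110, 120, 130, 140, 150, 160, 170, 180, 190, 200, 210, 220, 230, 240, 250, 260, 270, 280, 290, 300, 310, 320, 330, 340, 350]
-45 pick [186] fin [0, 10, 100, 110, 120, 130, 140, 150, 160, 170, 180, 190, 200, 210, 220, 230, 240, 250, 260, 270, 280, 290, 300, 310, 320, 330, 340, 350]
-30 pick [6, 186] fin [90, 100, 110, 120, 130, 140, 150, 160, 170, 180, 190, 200, 210, 220, 230, 240, 250, 260, 270, 280, 290, 300, 310, 320, 330, 340, 350]
-15 pick [6, 186] fin [60, 70, 80, 90, 100, 110, 120, 130, 140, 150, 160, 170, 180, 190, 200, 210, 220, 230, 240, 250, 260, 270, 280, 290, 300, 310]
0 pick [6, 186] fin []
15 pick [6, 186] fin [0, 10, 20, 30, 40, 50, 60, 70, 80, 90, 100, 110, 120, 130, 240, 250, 260, 270, 280, 290, 300, 310, 320, 330, 340, 350]
30 pick [6, 186] fin [0, 10, 20, 30, 40, 50, 60, 70, 80, 90, 100, 110, 120, 130, 140, 150, 160, 170, 270, 280, 290, 300, 310, 320, 330, 340, 350]
45 pick [6] fin [0, 10, 20, 30, 40, 50, 60, 70, 80, 90, 100, 110, 120, 130, 140, 150, 160, 170, 180, 190, 280, 290, 300, 310, 320, 330, 340, 350]
60 pick [6] fin [0, 10, 20, 30, 40, 50, 60, 70, 80, 90, 100, 110, 120, 130, 140, 150, 160, 170, 180, 190, 200, 210, 270, 280, 290, 300, 310, 320, 330, 340, 350]
75 pick [6] fin [0, 10, 20, 30, 40, 50, 60, 70, 80, 90, 100, 110, 120, 130, 140, 150, 160, 170, 180, 190, 200, 210, 220, 260, 270, 280, 290, 300, 310, 320, 330, 340, 350]
0.1 [False, False, False, False]
0.2 [True, True, True, True]
0.3 [True, True, True, True]
```

Tilting the grasp 20 to 30° makes the finish reachable. Now I'll pick the cap and hover over the tray.

```bash
python3 - <<'E'
from h import *
robot.servo_line([.482,-.2138,.078],speed=.12); robot.move_gripper(.3)
print('w',robot.read_grip_width()*88)
robot.servo_line([.482,-.2138,.20],speed=.15)
print('w',robot.read_grip_width()*88)
robot.goto([.452,.2455,.19],down(250))
im,P=wcloud('w2.png'); r=np.hypot(P[...,0]-.452,P[...,1]-.2455)
m=(P[...,2]>.009)&(P[...,2]<.02)&(r<.1); w=P[m]; print('tray',len(w),np.median(w[:,2]),cv2.minAreaRect(w[:,:2].astype(np.float32)))
m=(P[...,2]>.003)&(P[...,2]<.0105)&(r<.033); w=P[m]; print('pocket',len(w),w.mean(0),cv2.minEnclosingCircle(w[:,:2].astype(np.float32)))
print(robot.read_t())
E
```

```text
w 26.60547122049623
w 26.591840362730867
tray 8240 0.013926016258778096 ((0.4507262110710144, 0.245275616645813), (0.12027397751808167, 0.12059341371059418), 70.17913818359375)
pocket 1231 [0.45089778 0.24513678 0.0079516 ] ((0.45090019702911377, 0.24512213468551636), 0.02508750557899475)
6.1583
```

View pics/w2.png

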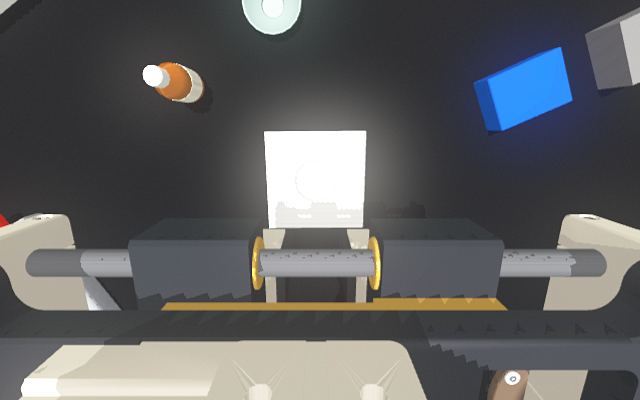

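The width reads 26.6 mm, so the cap was missed. The wrist view shows empty fingers above the tray, with the pocket at (318,180). I'll check the holder from the side.

```bash
python3 - <<'E'
from h import *
im,d=save('side','s2.png'); P=cloud('side',d,Tcw('side'))
cv2.imwrite('pics/s2c.png',cv2.resize(im[230:370,200:440,::-1],None,fx=3,fy=3))
m=np.zeros((400,640),bool); m[255:302,270:312]=1
q=P[m]; q=q[q[:,2]>.05]; top=np.percentile(q[:,2],95); t=q[q[:,2]>top-.005]; print(len(q),top,cv2.minEnclosingCircle(t[:,:2].astype(np.float32)))
E
```

```text
656 0.09096066989464324 ((0.4827488362789154, -0.21327121555805206), 0.021849650889635086)
```

View pics/s2c.png

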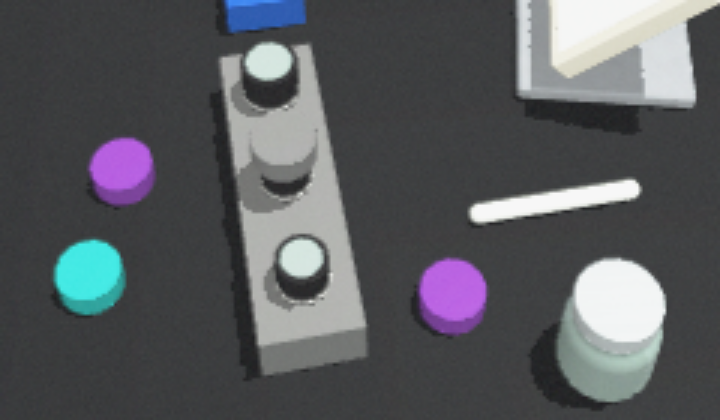

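The cap is undisturbed, so the fingers closed above it. The tips probably retract when open, so I'll measure tip height against opening with the side camera.

```bash
python3 - <<'E'
from h import *
from scipy import ndimage
p=robot.read_position(); print(p, robot.read_t()); ya=robot.read_tcp_rot()[:,1]; xa=robot.read_tcp_rot()[:,0]
for o in(.3,.5,1.0):
    if o!=.3: robot.move_gripper(o)
    im,d=save('side',f'g{o}.png'); P=cloud('side',d,Tcw('side')); 
    for s in(1,-1):
        rel=P-p; a=rel@ya; b=rel@xa
        m=(a*s>0)&(np.abs(a)<.075)&(np.abs(b)<.03)&(rel[...,2]>-.04)&(rel[...,2]<.06)
        q=np.stack([a[m],b[m],rel[...,2][m]],1); lo=q[q[:,2]<np.percentile(q[:,2],1)+.004] if len(q) else q
        print(o,s,len(q),'low z',np.percentile(q[:,2],[0,1,3,10]).round(4) if len(q) else '', lo.mean(0).round(4))
print(robot.read_t())
E
python3 -c "
import cv2;a=[cv2.imread(f'pics/g{o}.png')[20:220,180:400] for o in('0.3','0.5','1.0')]
cv2.imwrite('pics/g.png',cv2.resize(cv2.hconcat(a),None,fx=1.2,fy=1.2))"
```

```text
[0.45238399 0.24464644 0.18998495] 6.2083
0.3 1 97 low z [0.0238 0.0238 0.0259 0.0286] [0.0263 0.0028 0.0254]
0.3 -1 74 low z [0.0222 0.0241 0.0251 0.0272] [-0.0162  0.0067  0.026 ]
0.5 1 120 low z [0.0225 0.0245 0.026  0.0287] [0.0334 0.003  0.0264]
0.5 -1 69 low z [0.0231 0.0232 0.0241 0.0264] [-0.0243  0.0049  0.0252]
1.0 1 133 low z [0.0248 0.0249 0.0273 0.029 ] [0.0562 0.0025 0.0274]
1.0 -1 84 low z [0.0229 0.023  0.0241 0.0272] [-0.047   0.0007  0.0249]
7.825
```

View pics/g.png

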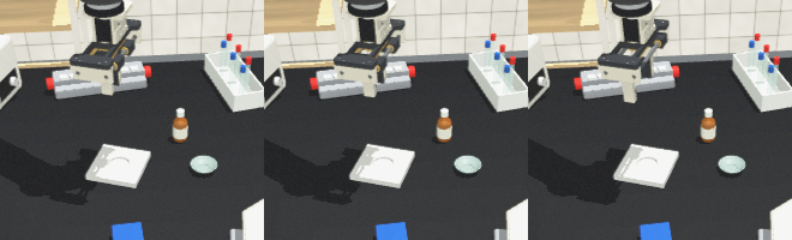

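```bash
python3 - <<'E'
from h import *
f,cx,cy,c=K('wrist'); T=np.array(c['T_tool_cam'])
for fn,box in(('w1.png',(170,235,225,312)),('w1.png',(395,465,225,312)),('w2.png',(262,290,225,304)),('w2.png',(345,372,225,304))):
    d=np.load('pics/'+fn+'.npz')['d']; P=cloud('wrist',d,T)[box[2]:box[3],box[0]:box[1]].reshape(-1,3)
    q=P[(P[:,2]<.04)&(P[:,2]>-.1)]; print(fn,len(q),'z max',np.percentile(q[:,2],[50,90,97,99.5]).round(4),'at z>99%:',q[q[:,2]>np.percentile(q[:,2],97)].mean(0).round(4))
f,cx,cy,c=K('side'); V=np.array(c['view'])
p=np.array([.45238,.24465,.18998])
for dz in(0,.023): 
    a=V@np.append(p+[0,0,dz],1); print('proj',dz,f*a[0]/a[2]+cx,f*a[1]/a[2]+cy)
E
python3 -c "
import cv2;a=cv2.imread('pics/g0.5.png')[50:140,210:310]
cv2.imwrite('pics/gc.png',cv2.resize(a,None,fx=6,fy=6))"
```

```text
w1.png 2433 z max [-0.07   -0.0371 -0.031  -0.0273] at z>99%: [ 0.0109 -0.0505 -0.0286]
w1.png 2222 z max [-0.0696 -0.0353 -0.0298 -0.027 ] at z>99%: [ 0.01    0.0498 -0.028 ]
w2.png 1208 z max [-0.0687 -0.0337 -0.0291 -0.0267] at z>99%: [ 0.0109 -0.0195 -0.0275]
w2.png 1142 z max [-0.0696 -0.0345 -0.0301 -0.0278] at z>99%: [ 0.0112  0.0228 -0.0284]
proj 0 273.67336116143713 101.53670772303612
proj 0.023 272.9004910623758 93.53313238425649
```

View pics/gc.png

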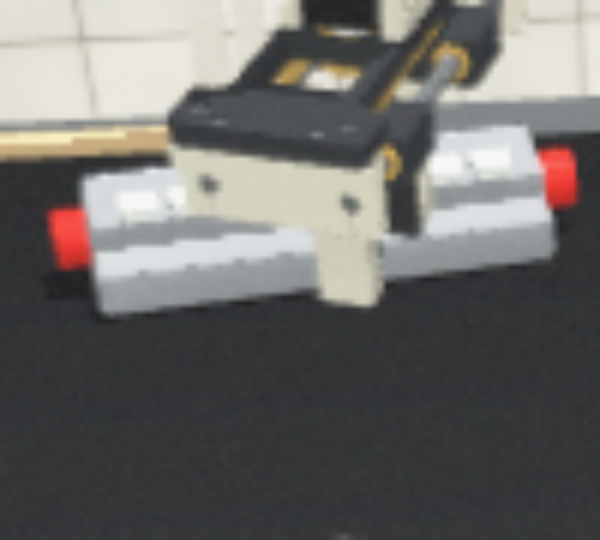

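Both cameras put the real fingertips about 24–27 mm behind the stated TCP at every opening, so I'll work with a tip offset of about 25 mm. Retrying the cap with tips at z≈0.078, watching force on the way down.

```bash
python3 - <<'E'
from h import *
c=np.array([.4822,-.2135])
robot.goto([*c,.15],down(186)); robot.servo_line([*c,.0535],speed=.1); print('F',robot.read_force().round(2))
robot.move_gripper(.3); w=robot.read_grip_width()*88; print('w',w)
if w>38:
    robot.servo_line([*c,.17],speed=.12); print('w',robot.read_grip_width()*88)
    im,d=save('side','s3.png'); P=cloud('side',d,Tcw('side'))
    q=P[200:302,262:320].reshape(-1,3); q=q[(np.hypot(q[:,0]-c[0],q[:,1]-c[1])<.03)&(q[:,2]>.05)]
    print(np.histogram(q[:,2],np.arange(.05,.3,.01)))
    cv2.imwrite('pics/s3c.png',cv2.resize(im[150:330,220:370,::-1],None,fx=3,fy=3))
print(robot.read_t())
E
```

```text
F [ 0.27  0.49 -0.37]
w 41.7301220957301
w 42.50452314363372
(array([ 50,  50,  60, 192,   0,   0,   0,   0,   0,   0,   0,   0,   0,
        33, 106, 440,  36,  35,  38,   6,   4,   3,  38,  62]), array([0.05, 0.06, 0.07, 0.08, 0.09, 0.1 , 0.11, 0.12, 0.13, 0.14, 0.15,
       0.16, 0.17, 0.18, 0.19, 0.2 , 0.21, 0.22, 0.23, 0.24, 0.25, 0.26,
       0.27, 0.28, 0.29]))
12.6167
```

View pics/s3c.png

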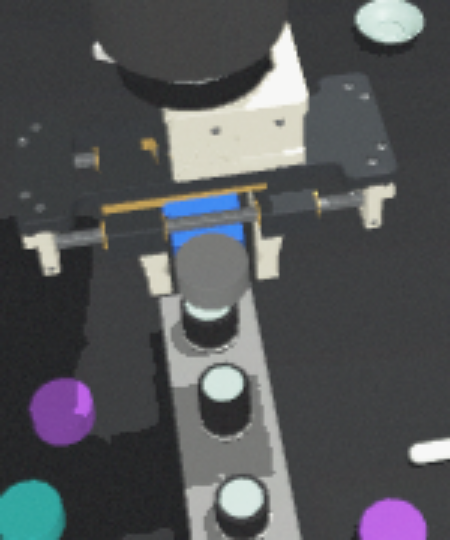

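The cap is held (42.5 mm) and lifted clear, and the eyepiece stayed in the holder. Placing it now.

```bash
python3 - <<'E'
from h import *
c=np.array([.4509,.2451]); 
robot.goto([*c,.10],down(250)); robot.servo_line([*c,.012],speed=.12); f0=robot.read_force(); print('f0',f0.round(2))
robot.servo_line([*c,-.0065],speed=.04); print('F',(robot.read_force()-f0).round(2),robot.read_position(),robot.read_grip_width()*88)
robot.move_gripper(.75); robot.servo_line([*c,.15],speed=.2)
im,P=wcloud('w4.png'); r=np.hypot(P[...,0]-c[0],P[...,1]-c[1])
m=(P[...,2]>.02)&(P[...,2]<.06)&(r<.05); w=P[m]; print('cap',len(w),np.percentile(w[:,2],[5,50,95]),cv2.minEnclosingCircle(w[:,:2].astype(np.float32)))
print(robot.read_t())
im,d=save('side','s4.png'); cv2.imwrite('pics/s4c.png',cv2.resize(im[120:200,220:340,::-1],None,fx=4,fy=4))
# final-pose scan
x_p=np.cross(y_p,n_p); Gf=F+n_p*.098; H=np.array([.4822,-.2135,.058]); up=np.array([0,0,1.]); out=[]
for th in(-20,-15,-10,-5,0,5,10,15,20):
  for s in(6,186):
    r=np.radians(s); p,R=grasp(H,up,np.array([np.cos(r),np.sin(r),0]),th,.025); qp=robot.ik(p,R)
    if qp is None: continue
    for a in range(0,360,10):
        r=np.radians(a); j=np.cos(r)*x_p+np.sin(r)*y_p; p,R=grasp(Gf,n_p,j,th,.025); q=robot.ik(p,R)
        p2,_=grasp(Gf+.1*n_p,n_p,j,th,.025); q2=robot.ik(p2,R)
        if q is None or q2 is None: continue
        out.append((np.abs(q-qp).max().round(),th,s,a,q.round(0).tolist(),np.abs(q2-q).max().round(),qp.round().tolist()))
out.sort(key=lambda t:t[0])
for t in range(-20,21,5):
    for o in [o for o in out if o[1]==t][:2]: print(o)
E
```

```text
f0 [-0.85  1.1  -0.18]
F [ 0.13 -0.52 -0.33] [ 0.45084817  0.24503256 -0.00667665] 42.080027219586874
cap 1275 [0.02665933 0.0279052  0.0290758 ] ((0.44992002844810486, 0.24472196400165558), 0.02158920280635357)
17.4417
(np.float64(41.0), -20, 186, 180, [-5.0, 9.0, -23.0, -54.0, -21.0, 49.0], np.float64(25.0), [-17.0, 24.0, -13.0, -21.0, -62.0, 35.0])
(np.float64(41.0), -20, 186, 210, [5.0, 9.0, -25.0, -26.0, -21.0, 45.0], np.float64(15.0), [-17.0, 24.0, -13.0, -21.0, -62.0, 35.0])
(np.float64(52.0), -15, 186, 200, [11.0, 7.0, -36.0, -12.0, -5.0, 17.0], np.float64(29.0), [-14.0, 22.0, -17.0, -17.0, -57.0, 30.0])
(np.float64(53.0), -15, 186, 210, [12.0, 7.0, -39.0, 1.0, -4.0, 14.0], np.float64(14.0), [-14.0, 22.0, -17.0, -17.0, -57.0, 30.0])
(np.float64(52.0), 15, 6, 20, [11.0, 7.0, -36.0, -12.0, -5.0, -163.0], np.float64(331.0), [-14.0, 22.0, -17.0, -17.0, -57.0, -150.0])
(np.float64(55.0), 15, 6, 40, [11.0, 7.0, -43.0, 16.0, -3.0, -172.0], np.float64(13.0), [-14.0, 22.0, -17.0, -17.0, -57.0, -150.0])
(np.float64(41.0), 20, 6, 0, [-5.0, 9.0, -23.0, -54.0, -21.0, -131.0], np.float64(25.0), [-17.0, 24.0, -13.0, -21.0, -62.0, -145.0])
(np.float64(41.0), 20, 6, 30, [5.0, 9.0, -25.0, -26.0, -21.0, -135.0], np.float64(15.0), [-17.0, 24.0, -13.0, -21.0, -62.0, -145.0])
```

View pics/s4c.png

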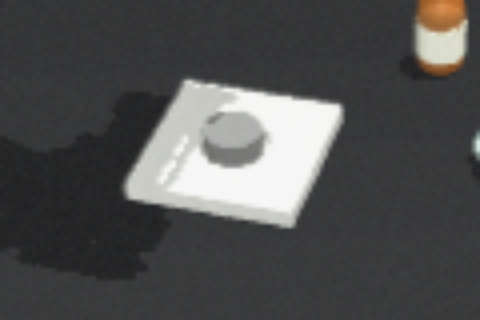

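The cap is seated flat with its top at 0.028, within 1 mm of centre. Before the eyepiece grasp, I'll check the gripper's forward parts against the tilted grasp, using the stored wrist frames.

```bash
python3 - <<'E'
from h import *
c=robot.camera_info('wrist'); T=np.array(c['T_tool_cam'])
d=np.load('pics/w1.png.npz')['d']; P=cloud('wrist',d,T)
for nm,b in(('rod',(240,400,248,278)),('bar',(300,400,302,308)),('dark',(300,400,312,335)),('carr',(20,130,225,245)),('carr2',(20,130,250,300)),('white',(200,400,350,395))):
    q=P[b[2]:b[3],b[0]:b[1]].reshape(-1,3); q=q[q[:,2]<0]; print(nm,len(q),'x',np.percentile(q[:,0],[1,50,99]).round(3),'z',np.percentile(q[:,2],[1,50,99]).round(3))
r=np.radians(186); H=np.array([.4822,-.2135,.058])
p,R=grasp(H,np.array([0,0,1.]),np.array([np.cos(r),np.sin(r),0]),-20,.025); print(p,R.round(3).tolist())
inv=lambda w:(R.T@(np.array(w)-p)).round(4)
e=np.array([-.105,.994,0])
for nm,off,rad,top in(('own',0,.017,.082),('short?',-.074,.02,.074),('other',.074,.02,.074)):
    for s in(-1,1): print(nm,s,inv(np.array([.4822,-.2135,top])+e*(off+s*rad)))
E
```

```text
rod 4614 x [0.025 0.03  0.032] z [-0.108 -0.106 -0.102]
bar 598 x [0.022 0.023 0.024] z [-0.118 -0.117 -0.115]
dark 2289 x [0.025 0.026 0.027] z [-0.131 -0.127 -0.123]
carr 2194 x [0.038 0.039 0.039] z [-0.114 -0.109 -0.101]
carr2 5474 x [0.023 0.03  0.037] z [-0.115 -0.113 -0.112]
white 4959 x [0.024 0.026 0.027] z [-0.141 -0.138 -0.134]
[ 0.48130623 -0.20499634  0.03450768] [[0.098, -0.995, -0.036], [-0.935, -0.105, 0.34], [-0.342, 0.0, -0.94]]
own -1 [ 0.0078 -0.     -0.0534]
own 1 [-0.0242  0.     -0.0417]
short? -1 [ 0.0828 -0.     -0.0722]
short? 1 [ 0.0452 -0.     -0.0585]
other -1 [-0.0562  0.     -0.0216]
other 1 [-0.0938  0.     -0.0079]
```

All parts clear. Picking the eyepiece with a 20° tilt.

```bash
python3 - <<'E'
from h import *
up=np.array([0,0,1.]); r=np.radians(186); j=np.array([np.cos(r),np.sin(r),0]); H=np.array([.4822,-.2135,.053])
p,R=grasp(H,up,j,-20,.025)
robot.goto(p+[0,0,.10],R); im,P=wcloud('w5.png')
m=(P[...,2]>.077)&(P[...,2]<.087)&(np.hypot(P[...,0]-.482,P[...,1]+.2135)<.025); w=P[m]; c=cv2.minEnclosingCircle(w[:,:2].astype(np.float32)); print('top',len(w),np.median(w[:,2]),c)
if len(w)>200 and np.hypot(c[0][0]-H[0],c[0][1]-H[1])<.004: H[:2]=c[0]
p,R=grasp(H,up,j,-20,.025)
robot.servo_line(p,R,speed=.1); print('F',robot.read_force().round(2)); robot.move_gripper(.2); print('w',robot.read_grip_width()*88,'F',robot.read_force().round(2))
if robot.read_grip_width()*88>30:
    robot.servo_line(p+[0,0,.04],speed=.06); robot.servo_line(p+[0,0,.15],speed=.15); print('w',robot.read_grip_width()*88,robot.read_force().round(2))
    im,d=save('side','s6.png'); cv2.imwrite('pics/s6c.png',cv2.resize(im[130:330,230:370,::-1],None,fx=3,fy=3))
print(robot.read_t(),H)
E
```

```text
top 1373 0.08188685971751167 ((0.48239725828170776, -0.2135867476463318), 0.017186695709824562)
F [1.44 0.39 1.09]
w 32.52065540037004 F [-0.68 -0.22  1.57]
w 32.5422983147138 [ 0.16  0.27 -1.9 ]
22.7833 [ 0.48239726 -0.21358675  0.053     ]
```

View pics/s6c.png

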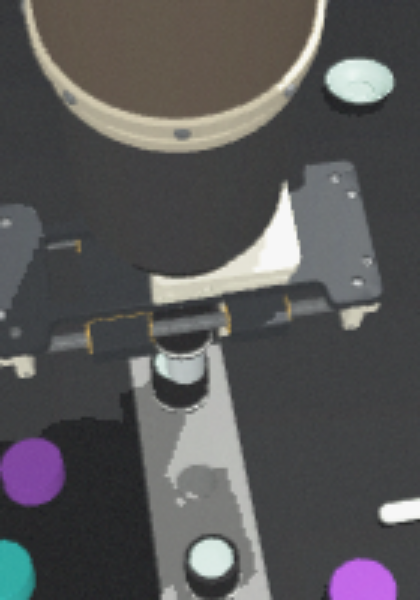

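The eyepiece is drawn out and held, and its hole (crop 197,480) is empty. I'll move to the inspection pose and check it with the cameras.

```bash
python3 - <<'E'
from h import *
x_p=np.cross(y_p,n_p); Gf=F+n_p*.093; q0=robot.read_qpos(); best=[]
for a in range(170,260,5):
    r=np.radians(a); j=np.cos(r)*x_p+np.sin(r)*y_p
    p,R=grasp(Gf,n_p,j,-20,.025); p2,_=grasp(Gf+.09*n_p,n_p,j,-20,.025); q=robot.ik(p,R); q2=robot.ik(p2,R)
    if q is None or q2 is None or q[4]>-12: continue
    best.append((np.abs(q2-q0).max()+np.abs(q-q2).max()*2,a,p,R,p2,q.round(),q2.round()))
best.sort(key=lambda t:t[0]); 
for b in best:
    print(b[1],b[5],b[6])
    try:
        robot.goto(b[4],b[3]); robot.dwell(.2); robot.servo_line(b[2],speed=.05); break
    except robot.Unreachable: print('unreach')
robot.dwell(.5)
print(robot.read_t(),robot.read_grip_width()*88,(robot.read_position()-b[2]).round(4),np.abs(robot.read_tcp_rot()-b[3]).max())
im,d=save('side','s7.png'); im2,d2=save('scene','c7.png')
A=cv2.resize(im[130:290,330:470,::-1],None,fx=2.8,fy=2.8); B=cv2.resize(im2[120:280,170:300,::-1],None,fx=2.8,fy=2.8)
cv2.imwrite('pics/f7.png',cv2.hconcat([A,B]))
for n,dd in(('side',d),('scene',d2)):
    P=cloud(n,dd,Tcw(n)); rel=P-F; h=rel@n_p; rad=np.linalg.norm(rel-h[...,None]*n_p,axis=-1)
    m=(rad<.03)&(h>.03)&(h<.078); q=rel[m]; hh=h[m]
    if len(q): print(n,len(q),'h lo',np.percentile(hh,[0,2,10]).round(4))
    for lo in(.05,.06,.07):
        s=q[(hh>lo)&(hh<lo+.01)]
        if len(s): u,v=s@x_p,s@y_p; print(lo,len(s),'x',u.min().round(4),u.max().round(4),'y',v.min().round(4),v.max().round(4))
E
```

```text
255 [ 14.  10. -34.  14. -21.  42.] [ 18.  -0. -36.  13. -30.  40.]
26.2667 32.439537157451355 [-0. -0. -0.] 5.9243153707644325e-05
side 110 h lo [0.0496 0.0507 0.0521]
0.05 42 x -0.0099 0.0104 y -0.0112 0.0025
0.06 40 x -0.0087 0.0109 y -0.0121 0.0027
0.07 27 x -0.0078 0.0112 y -0.0127 0.0016
scene 82 h lo [0.0492 0.0513 0.0538]
0.05 29 x -0.013 0.0103 y -0.0048 0.0143
0.06 29 x -0.0106 0.0126 y -0.003 0.0151
0.07 23 x -0.006 0.0101 y -0.0058 0.0154
```

View pics/f7.png

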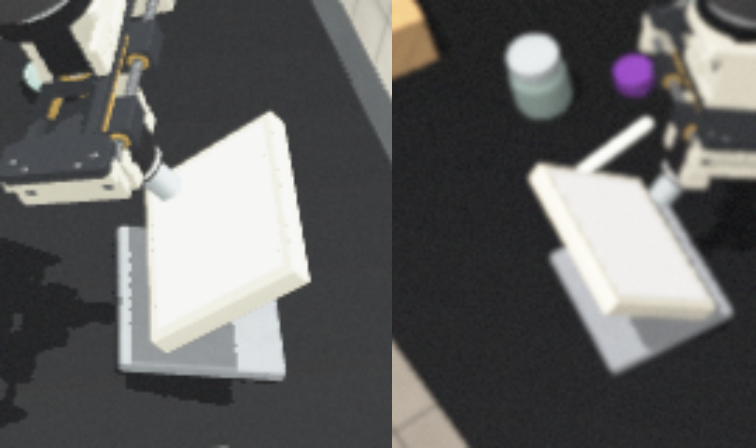

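Both views show the barrel end over the face at a height of about 50 mm and centred within 1–2 mm. I'll fit a cylinder to check squareness.

```bash
python3 - <<'E'
from h import *
from scipy.optimize import least_squares
x_p=np.cross(y_p,n_p); D=[]
for k,(n,fn) in enumerate((('side','s7'),('scene','c7'))):
    ds=[np.load(f'pics/{fn}.png.npz')['d']]
    for _ in range(4): ds.append(robot.grab_frame(n)[1])
    for d in ds:
        rel=cloud(n,d,Tcw(n))-F; h=rel@n_p; u=rel@x_p; v=rel@y_p; m=(np.hypot(u,v)<.016)&(h>.052)&(h<.078); D.append(np.stack([u[m],v[m],h[m],0*h[m]+k],1))
D=np.vstack(D)
def res(t): 
    hh=D[:,2]-.05
    return np.hypot(D[:,0]-t[0]-t[2]*hh-t[4]*D[:,3],D[:,1]-t[1]-t[3]*hh-t[5]*D[:,3])-.0115
for sel in('both','side','scene'):
    E=D; 
    if sel!='both': D=D[D[:,3]==(sel=='scene')]
    s=least_squares(res,[0]*6,loss='soft_l1',f_scale=.001); J=s.jac; t=s.x; print(sel,len(D),'end xy mm',(t[:2]*1e3).round(1),'tilt deg',np.degrees(t[2:4]).round(1),'cam off',(t[4:]*1e3).round(1),'rms',np.sqrt((s.fun**2).mean())*1e3)
    D=E
Z=np.load('pics/s7.png.npz'); P=cloud('side',Z['d'],Tcw('side')); q=P[135:180,250:310].reshape(-1,3); q=q[(np.hypot(q[:,0]-.451,q[:,1]-.245)<.03)&(q[:,2]>.022)]; print('cap top',np.median(q[:,2]),q.mean(0))
print(robot.read_t())
E
```

```text
both 885 end xy mm [-1.6  1.3] tilt deg [ 0.1 -1. ] cam off [-1.3  1.2] rms 1.3812993716103035
side 493 end xy mm [-1.6  1.3] tilt deg [ 0.2 -1.4] cam off [0. 0.] rms 1.0325384701869982
scene 392 end xy mm [ 31.8 -28.5] tilt deg [-0.1 -0.2] cam off [-34.7  30.8] rms 1.719029545004457
cap top 0.02680594173445544 [0.45079347 0.24278243 0.02663881]
26.7667
```

Square within about 1°, centred within about 2 mm, 50 mm clear, and steady. Handing in.

```bash
python3 -c "
from h import *
print(robot.read_grip_width()*88,robot.read_force().round(2)); robot.job_done()"
```

```text
32.320407361406524 [ 0.31 -0.03 -1.36]
the job is handed in; nothing more can be done
```

The job is handed in at about 27 s on the robot's clock. The cap is in the tray pocket, and the arm is still holding the eyepiece in front of the light panel.

- **Cap:** it lies flat, rim down, in the pocket. Its top measured 0.028 m, which is the height for a seated cap, and it is about 1 mm off centre.
- **Eyepiece:** I drew it straight up out of the middle hole with a grasp tilted 20°, because the finish pose had no solution with the tool in line with the eyepiece. The lower lens end is about 50 mm clear of the lit face, about 2 mm off its middle, and within about 1–1.5° of square (cylinder fit).
- **Grip at hand-in:** the width held at about 32.4 mm, against the 34 mm head, and the tool carried about 1.4 N.

**What disagreed:**
- **First cap grasp missed:** it closed on air above the cap and moved nothing. The side and wrist cameras put the real fingertips about 24–27 mm short of the stated TCP, so I corrected for that.
- **Camera offset:** the side and scene cameras differ by 1–2 mm at the finish, within their stated calibration. The scene camera alone is too one-sided to fix the centre.
- **Side-view cap reading:** from farther off it showed the cap top 1 mm lower and its centre about 2 mm away from the close-up.

I did not measure the bystanders again at the end; nothing looked moved in the pictures I viewed.

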